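Board under keypad: kit the orange device housing

TASK

Kit the orange housing: lay the green circuit board flat in its deep pocket first, then lay the white keypad panel over it so that it sits flat on the ledge inside the rim. Match each part's long side to the housing's long side (either way round), set them down rather than dropping them, and leave the blue board, the dark grey cover and the yellow meter where they are.

Things in the scene. Friction and masses are not known exactly. Their poses are not given: they have to be found in the camera images.
- housing: Orange printed housing, open at the top, fixed to the bench; all sizes in mm: outside 182 (x) x 152 (y) x 46 high. Inside it is stepped: the upper recess is 172 x 142 and 10 deep down to a flat ledge at 36 above the underside; inside the ledge the pocket is 130 x 100 and goes on down to the floor, 4 above the underside. Origin at the centre of the underside, x along the long side, z up.
- board: Green circuit board 110 (x) x 80 (y) x 4 mm thick, lying component side up (sizes in mm), with one upright silver block in its middle to grip it by: 26 (x) x 50 (y), rising from 4 to 28 above the underside; the other chips reach 7 above the underside. About 0.12 kg. Origin at the centre of the underside, x along the long side, z up. In the pocket it has 10 of play to each side and its origin stands 4 above the housing's.
- panel: White keypad panel with rows of navy and white keys, 154 (x) x 124 (y) x 6 mm thick, keys up (they reach 9 above the underside), with one upright black display block in its middle to grip it by: 30 (x) x 60 (y), rising from 6 to 32 above the underside. About 0.2 kg. Origin at the centre of the underside, x along the long side, z up. In the recess it has 9 of play to each side, covers the pocket, and its origin stands 36 above the housing's.
- spare: Bystander: blue circuit board with a black block, 110 x 80 x 28 mm high, lying loose on the far side of the bench. Origin at the centre of the underside.
- blank: Bystander: plain dark grey cover 124 (x) x 154 (y) x 6 mm with a grey rib along its middle, 26 mm high overall, lying loose on the far side. Origin at the centre of the underside.
- meter: Bystander: yellow multimeter with a dark face, 150 (x) x 76 (y) x 39 mm high, lying loose on the far side. Origin at the centre of the underside.
There are look-alikes about, which are no part of the job. Several things have the shape of the panel; the one meant has the colours described above.

How it is judged:
On the way, in this order (a step that is already met when the one before it is completed fails the run):
1. the green board lies flat on the floor of the pocket, released (horizontal distance between board and housing below 0.018 m and z of board in the frame of housing between 0.001 and 0.008 m and angle between the x axis of board and the x axis of housing, either way round below 0.35 rad and angle between board's own z axis and vertical below 0.06 rad and linear speed of board below 0.03 m/s and angular speed of board below 0.2 rad/s and contact force between board and the fingers below 0.2 N), for 0.2 s.
2. the keypad panel lies flat on the ledge over the board, released (all of step 1 and horizontal distance between panel and housing below 0.016 m and z of panel in the frame of housing between 0.032 and 0.0395 m and angle between the x axis of panel and the x axis of housing, either way round below 0.25 rad and angle between panel's own z axis and vertical below 0.04 rad and linear speed of panel below 0.03 m/s and angular speed of panel below 0.2 rad/s and contact force between panel and the fingers below 0.2 N), for 0.2 s.
At the end, for the whole second after the job is handed in: The green board lies flat on the pocket floor (centre within 18 mm of the housing's, 20 degrees, tilt under 3.4 degrees) and the keypad panel flat on the ledge above it (within 16 mm, 14 degrees, tilt under 2.3 degrees, not on the rim); both at rest and released (all of step 2); the robot touches nothing.
It fails at once if a bystander (blue board, grey cover, meter) moved by more than 30 mm (distance of any of spare, blank, meter from where it was at the start of the episode above 0.03 m).
It fails at once if a part dropped into the housing: faster than 0.6 m/s within 45 mm above its seat ((horizontal distance between board and housing below 0.06 m and z of board in the frame of housing below 0.049 m and linear speed of board above 0.6 m/s) or (horizontal distance between panel and housing below 0.06 m and z of panel in the frame of housing below 0.081 m and linear speed of panel above 0.6 m/s)).
It also fails if it takes over 61 s, if anything falls off the work surface, if the arm or the gripper's body presses on something with over 40 N, if the wrist force passes 120 N, or if a joint passes its speed limit or range.

ROBOT

A 6-joint arm with a two-finger parallel gripper is mounted at the origin on the work surface. World frame = base frame: x ahead of the robot, y to its left, z up, the work surface at z = 0. Lengths are in m, angles in rad, forces in N, time in s.
With the tool pointing down it reaches from about 0.375 to 0.825 m from the base axis. Payload 5.5 kg.
Tool frame: the origin (TCP) lies midway between the tips of the shut fingers; the grasp point (between the pads) lies 19 mm behind it (robot.grip_point_offset is the z of the grasp point in the tool frame, in m); z points along the fingers, y is the direction in which the jaws open and shut (so a half turn about z gives the same grasp; the last joint's range is limited). The gripper opens to 85 mm and grips with 20 to 120 N. Pads are 22 mm wide; open, the fingers measure 114 mm over their backs; the gripper's body (76 mm by 85 mm) begins 54 mm behind the grasp point. The pads swing forward as they close: fully open they stand 13 mm farther back than shut.
Start: joints at [-1.294, 0.314, -0.047, 1.21, 0, 1.571], TCP at [0.164, -0.577, 0.231] pointing down, gripper open.
Joint ranges: [-2.67, 2.67], [-0.69, 1.73], [-1.03, 1.25], [-2.08, 2.16], [-1.42, 1.45], [-3.14, 3.14]. Speed limits (rad/s): [2.39, 2.39, 3.01, 3.14, 3.14, 3.14].

INTERFACE

Orientations are given as a unit quaternion [w, x, y, z].
In Python, from rig import robot gives the robot as it stands.
- The arm moves only by the tool arm_command, never from a script. Its argument "moves" is text: rows parted by semicolons, each of 5 numbers parted by spaces: the closure in counts, from 0 (fully open) to 255 (shut), then the shift along the world's x, y, z in cm, then the turn about the world's z in rad. A call has exactly 10 rows; each row shifts and turns the commanded pose from where the row before left it; what a row does not reach is not made up. A row lasts 1/12 s, in which the tool goes at most 41.7 mm and 7.16 degrees, less where a joint would pass 70% of its speed; a pose out of reach is approached as far as the arm can. A call is refused whole if a number of a shift passes 4.17 or a number of a turn 0.125, either way. A call with a gripper value outside its range is refused whole. The fingers move at their own pace and stop on an object; "squeeze" is the grip in N (left out, the last holds). Time passes only in rows, so rows that do not move let the fingers close, or fill a call up. It gives the time, the measured TCP pose, the force and the opening at its end, in the units of the state.
- robot.read_state(): the state, without advancing time (a new reading comes with each control period).
- robot.capture(name): name is "scene" or "top" or "wrist"; returns the picture (384x512x3 uint8, red, green, blue); there is no depth.
- robot.camera_params(name): a dict with "mtx" (3x3 intrinsics, pixels), "rvec" (rotation vector, rad) and "tvec" (3), from world to camera coordinates, as OpenCV has them. Camera axes: x right, y down, z forward; pixel columns grow to the right and rows downward; lengths in m; the calibration is good to about 2 mm. A picture is of the moment at which its call begins: read the wrist's pose just before it. camera_params takes no time and is no camera call; for the wrist camera it gives the pose at the moment of the call.
- robot.close_job(): hands the job in, once; it reports no verdict.
The state is a dict: "t": time; "joint_positions": joint angles; "dq": joint speeds; "joint_torque": joint torques, N m; "tool_pos": TCP position; "eef_rot": TCP orientation; "ft_force": force on the tool from outside, world axes, zero at the start; "wrist_torque": the same for the moment, N m; "gripper_width": finger opening in m.
Only numpy, scipy, OpenCV 4.12 (cv2) and the standard library are available. Lean on these libraries where they do the work, as an engineer would, in place of code of your own. Each camera call takes 0.05 s, during which the arm holds its last target. There are 200 camera calls.

## Working session

There is one attempt and no reset: what is moved stays moved. The work goes in short steps, Python scripts to look and compute and a tool call to move; the robot and the scene stay as the last step left them, time stands still between calls to the robot, and variables do not carry over. Pictures are saved under pics/ and viewed, about 8 in all and at most 12, crops included, and the job is handed in when it is done.

Besides the shell and the picture viewer there is one more tool, called after ">>>" as name(argument=value, ...), one argument or row to a line, values as JSON. arm_command: Moves the arm, as the interface text tells. Its arguments: {"type":"object","properties":{"moves":{"type":"string"},"squeeze":{"type":"number"}},"required":["moves"]}

```bash
mkdir -p pics; python3 - <<'E'
from rig import robot
import cv2,numpy as np
for n in("scene","top"):
    im=robot.capture(n);cv2.imwrite(f"pics/{n}0.png",im[:,:,::-1])
    p=robot.camera_params(n);R=cv2.Rodrigues(np.array(p["rvec"],float))[0]
    print(n,(-R.T@np.array(p["tvec"]).ravel()).round(3),np.array(p["mtx"]).round(0).tolist())
s=robot.read_state();print(s["t"],s["eef_rot"],robot.grip_point_offset)
E
```

```text
scene [1.204 0.047 1.142] [[494.0, 0.0, 257.0], [0.0, 494.0, 187.0], [0.0, 0.0, 1.0]]
top [ 0.392 -0.013  0.932] [[363.0, 0.0, 263.0], [0.0, 363.0, 191.0], [0.0, 0.0, 1.0]]
0.1 [-7.87773332e-04  9.90441137e-01  1.37933755e-01 -1.14651622e-04] -0.0187
```

View pics/top0.png

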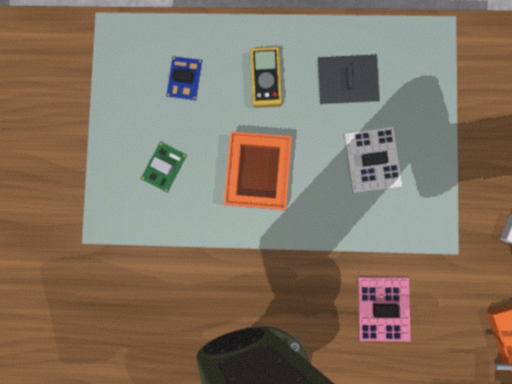

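View pics/scene0.png

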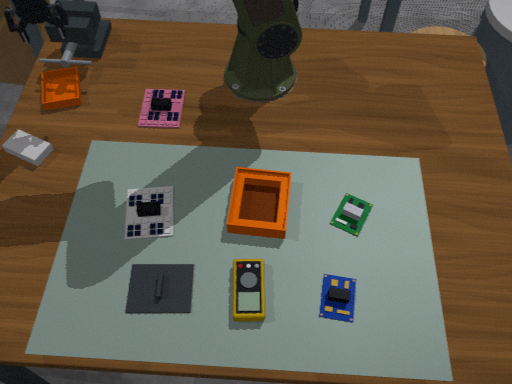

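Top view: the green board is at (163,166), with the blue board at (184,78) as its look-alike. The white panel is at (374,160), with the pink keypad (385,309) and grey cover (348,79) as look-alikes. The housing is at (259,171), with a small orange tray at the right edge (505,330). I choose green (163,166), white (374,160) and orange (259,171), and check them in a close crop.

```bash
python3 - <<'E'
import cv2,numpy as np
im=cv2.imread("pics/top0.png")
cs=[(130,130),(222,125),(335,118)]  # each 72x90 ->
t=[cv2.resize(im[y:y+90,x:x+72],None,fx=3.6,fy=3.6,interpolation=cv2.INTER_CUBIC) for x,y in cs]
cv2.imwrite("pics/crop1.png",np.hstack(t))
E
```

```text
(no output)
```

View pics/crop1.png

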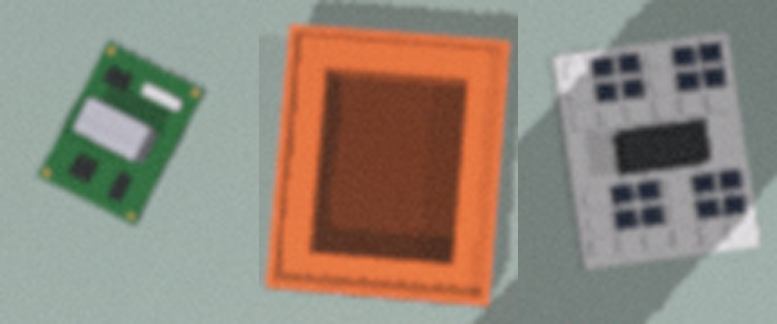

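The crop shows the green board with its silver block, the orange housing, and the white and navy panel with its black block, so the choice is confirmed. I read the corners off it.

```bash
cat >h.py <<'E'
from rig import robot
import cv2,numpy as np
def toworld(p,px,z):
    R=cv2.Rodrigues(np.array(p["rvec"],float))[0];t=np.array(p["tvec"],float).ravel()
    c=-R.T@t
    q=np.array(px,float)
    d=np.c_[(q[:,0]-p["mtx"][0][2])/p["mtx"][0][0],(q[:,1]-p["mtx"][1][2])/p["mtx"][1][1],np.ones(len(q))]@R
    return (c+d*((z-c[2])/d[:,2])[:,None])[:,:2]
def pose(W): # corners in order A,B,C,D with BC the long side
    l=(W[1]-W[2])+(W[0]-W[3]); s=(W[1]-W[0])+(W[2]-W[3])
    return W.mean(0).round(4),"long ang",round(np.arctan2(l[1],l[0]),3),"len",(np.linalg.norm(l)/2).round(4),(np.linalg.norm(s)/2).round(4)
E
python3 - <<'E'
from h import *
p=robot.camera_params("top")
def f(o,ox,c,z):
    c=np.array(c,float);c=(c-[ox,0]+.5)/3.6-.5+np.array(o);print(pose(toworld(p,c,z)))
f((130,130),0,[(110,42),(203,92),(136,223),(40,176)],.004)
f((222,125),259,[(290,26),(511,42),(489,304),(266,289)],.046)
f((335,118),518,[(556,56),(727,34),(758,245),(586,268)],.006)
w=robot.camera_params("wrist");print(w["mtx"]);R=cv2.Rodrigues(np.array(w["rvec"],float))[0];print(-R.T@np.array(w["tvec"]).ravel(),R.round(2))
from scipy.spatial.transform import Rotation as Ro
s=robot.read_state();q=s["eef_rot"];print(Ro.from_quat([q[1],q[2],q[3],q[0]]).as_matrix().round(3),s["tool_pos"],s["ft_force"])
E
```

```text
(array([0.5133, 0.2746]), 'long ang', np.float64(-0.437), 'len', np.float64(0.1075), np.float64(0.078))
(array([0.5038, 0.0277]), 'long ang', np.float64(-0.06), 'len', np.float64(0.1813), np.float64(0.1524))
(array([ 0.5436, -0.265 ]), 'long ang', np.float64(0.147), 'len', np.float64(0.1527), np.float64(0.1222))
[[289.78093022   0.         258.66713203]
 [  0.         289.78093022 189.0665743 ]
 [  0.           0.           1.        ]]
[ 0.23165841 -0.55819839  0.37412295] [[ 0.27 -0.96 -0.  ]
 [-0.92 -0.26  0.28]
 [-0.27 -0.07 -0.96]]
[[ 0.962  0.273 -0.   ]
 [ 0.273 -0.962  0.002]
 [-0.    -0.002 -1.   ]] [ 0.16379133 -0.5766409   0.23051575] [-0.1978518  -0.20439338 -0.2376835 ]
```

Poses found. Each part's jaws will close along its long axis. I move above the board along an outward bend to stay off the inner reach limit.

>>> arm_command(
  moves="0 2.6 3.1 0 0.086;0 2.6 3.1 0 0.086;0 2.6 3.1 0 0.086;0 2.6 3.1 0 0.086;0 2.6 3.1 0 0.086;0 2.6 3.1 0 0.086;0 2.6 3.1 0 0.086;0 2.6 3.1 0 0.086;0 2.6 3.1 0 0.086;0 0.75 3.8 0 0.083",
  squeeze=40,
)

```text
t: 0.93
tool_pos: [0.4084, -0.2591, 0.2311]
eef_rot: [0.001, 0.842, 0.539, 0.001]
ft_force: [0.4, 0.7, -0.1]
gripper_width: 0.0853
```

>>> arm_command(
  moves="0 0.75 3.8 0 0;0 0.75 3.8 0 0;0 0.75 3.8 0 0;0 0.75 3.8 0 0;0 0.75 3.8 0 0;0 0.75 3.8 0 0;0 0.75 3.8 0 0;0 0.75 3.8 0 0;0 0.75 3.8 0 0;0 0.75 3.8 0 0",
)

```text
t: 1.77
tool_pos: [0.4802, 0.1218, 0.2311]
eef_rot: [0.0, 0.844, 0.537, -0.0]
ft_force: [0.3, -1.0, 0.5]
gripper_width: 0.0853
```

>>> arm_command(
  moves="0 0.75 3.8 0 0;0 0.75 3.8 0 0;0 0.75 3.8 0 0;0 0.75 3.8 0 0;0 0 0 0 0;0 0 0 0 0;0 0 0 0 0;0 0 0 0 0;0 0 0 0 0;0 0 0 0 0",
)

```text
t: 2.6
tool_pos: [0.5105, 0.2707, 0.2316]
eef_rot: [0.0, 0.844, 0.536, 0.0]
ft_force: [-0.7, 0.2, 0.1]
gripper_width: 0.0855
```

```bash
cat >>h.py <<'E'
from scipy.spatial.transform import Rotation as Ro
def st():
    s=robot.read_state();q=s["eef_rot"];y=Ro.from_quat([q[1],q[2],q[3],q[0]]).as_matrix()[:,1]
    print("t",round(s["t"],2),"tcp",np.round(s["tool_pos"],4),"jaw ang",round(np.arctan2(y[1],y[0]),3),"F",np.round(s["ft_force"],1),"w",round(s["gripper_width"],4),"q6",round(s["joint_positions"][5],2))
E
python3 - <<'E'
from h import *
st();im=robot.capture("wrist");cv2.imwrite("pics/w1.png",im[:,:,::-1]);p=robot.camera_params("wrist")
import pickle;pickle.dump(p,open("w1.pkl","wb"))
E
```

```text
t 2.6 tcp [0.5105 0.2707 0.2316] jaw ang -0.439 F [-0.7  0.2  0.1] w 0.0855 q6 2.5
```

View pics/w1.png

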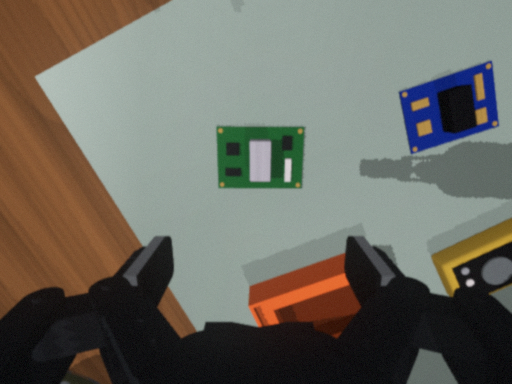

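The wrist view shows the green board at corners (217,126), (305,126), (304,188), (219,188), squared to the jaws. The silver block is centred at about (260,161).

```bash
python3 - <<'E'
from h import *
import pickle;p=pickle.load(open("w1.pkl","rb"))
print(pose(toworld(p,[(219,188),(217,126),(305,126),(304,188)],.004)))
print(pose(toworld(p,[(249,182),(250,141),(271,141),(271,182)],.028)))
E
```

```text
(array([0.5164, 0.2743]), 'long ang', np.float64(2.703), 'len', np.float64(0.1117), np.float64(0.0808))
(array([0.5148, 0.2742]), 'long ang', np.float64(2.703), 'len', np.float64(0.0261), np.float64(0.0504))
```

>>> arm_command(
  moves="0 0.23 0.18 -3 0;0 0.22 0.17 -3.5 0;0 0 0 -3.5 0;0 0 0 -3.5 0;0 0 0 -3.5 0;0 0 0 -2.5 0;0 0 0 -1.5 0;0 0 0 -1.1 0;0 0 0 0 0;0 0 0 0 0",
)

```text
t: 3.48
tool_pos: [0.5151, 0.2751, 0.0106]
eef_rot: [0.0, 0.844, 0.537, -0.0]
ft_force: [0.5, -0.4, 0.0]
gripper_width: 0.0852
```

>>> arm_command(
  moves="255 0 0 0 0;255 0 0 0 0;255 0 0 0 0;255 0 0 0 0;255 0 0 0 0;255 0 0 0 0;255 0 0 0 0;255 0 0 0 0;255 0 0 0 0;255 0 0 0 0",
)

```text
t: 4.32
tool_pos: [0.5155, 0.2757, 0.0111]
eef_rot: [0.0, 0.844, 0.537, 0.001]
ft_force: [-0.4, -0.4, 6.4]
gripper_width: 0.0247
```

>>> arm_command(
  moves="255 0 0 0.5 0;255 0 0 1 0;255 0 0 2 0;255 0 0 2.5 0;255 0 0 2.5 0;255 0 0 2.5 0;255 0 0 2 0;255 0 0 1 0;255 0 0 0 0;255 0 0 0 0",
)

```text
t: 5.15
tool_pos: [0.515, 0.2753, 0.1503]
eef_rot: [0.0, 0.844, 0.537, 0.0]
ft_force: [-0.7, -0.6, -2.1]
gripper_width: 0.0251
```

>>> arm_command(
  moves="255 -0.1 -1.5 0 0.03;255 -0.1 -2.5 0 0.04;255 -0.1 -3 0 0.045;255 -0.2 -3.4 0 0.05;255 -0.2 -3.4 0 0.05;255 -0.1 -3.4 0 0.05;255 -0.1 -3 0 0.045;255 -0.1 -2.5 0 0.04;255 -0.1 -1.5 0 0.028;255 0 -0.5 0 0",
)

```text
t: 5.98
tool_pos: [0.5021, 0.026, 0.1484]
eef_rot: [-0.001, 0.728, 0.685, -0.002]
ft_force: [-0.1, 0.4, -1.7]
gripper_width: 0.0251
```

>>> arm_command(
  moves="255 0 0 0 0;255 0 0 0 0;255 0 0 0 0;255 0 0 0 0;255 0 0 0 0;255 0 0 0 0;255 0 0 0 0;255 0 0 0 0;255 0 0 0 0;255 0 0 0 0",
)

```text
t: 6.82
tool_pos: [0.504, 0.0284, 0.1503]
eef_rot: [0.0, 0.728, 0.686, 0.0]
ft_force: [0.5, -0.3, -1.1]
gripper_width: 0.0251
```

```bash
python3 - <<'E'
from h import *
import pickle
st();a=robot.capture("wrist");p=robot.camera_params("wrist");b=robot.capture("top")
pickle.dump(p,open("w2.pkl","wb"))
a=cv2.resize(a,(800,600)) if 0 else a
b=cv2.resize(b[110:230,190:340],None,fx=2.5,fy=2.5,interpolation=cv2.INTER_CUBIC);b=cv2.copyMakeBorder(b,0,384-b.shape[0],0,0,0)
b=b[:,:288];cv2.imwrite("pics/w2.png",np.hstack([a,b])[:,:,::-1])
E
```

```text
t 6.82 tcp [0.504  0.0284 0.1503] jaw ang -0.059 F [ 0.5 -0.3 -1.1] w 0.0251 q6 1.69
```

View pics/w2.png

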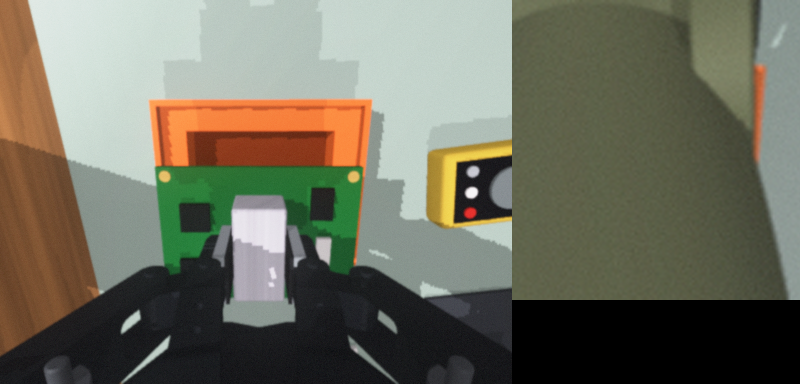

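The wrist view shows the board held level. The housing's far rim corners are at (151,101) and (371,101), and the board's far corners at (156,167) and (362,167).

```bash
python3 - <<'E'
from h import *
import pickle;p=pickle.load(open("w2.pkl","rb"))
for px,z,h in(([(150.5,100.5),(371.5,100)],.046,.076),([(155,167),(363,167)],.143,.04)):
    W=toworld(p,px,z);d=W[1]-W[0];n=np.array([d[1],-d[0]])/np.linalg.norm(d);m=W.mean(0)
    print(W.round(4).tolist(),np.linalg.norm(d).round(4),np.arctan2(d[1],d[0]).round(3),"c",(m+n*h).round(4),(m-n*h).round(4))
E
```

```text
[[0.4205, 0.1075], [0.601, 0.0971]] 0.1808 -0.057 c [0.5064 0.0264] [0.5151 0.1782]
[[0.452, 0.07], [0.562, 0.0635]] 0.1103 -0.059 c [0.5046 0.0268] [0.5094 0.1067]
```

>>> arm_command(
  moves="255 0 0 -1 0;255 0 0 -2 0;255 0 0 -2 0;255 0 0 -2 0;255 0 0 -1.5 0;255 0 0 -1.3 0;255 0 0 -1 0;255 0 0 -1 0;255 0 0 -1 0;255 0 0 -0.4 0",
)

```text
t: 7.75
tool_pos: [0.5033, 0.0283, 0.0169]
eef_rot: [-0.0, 0.728, 0.686, -0.0]
ft_force: [-0.1, 0.7, -1.5]
gripper_width: 0.0251
```

>>> arm_command(
  moves="255 0 0 -0.2 0;255 0 0 -0.1 0;255 0 0 0 0;255 0 0 0 0;255 0 0 0 0;255 0 0 0 0;255 0 0 0 0;255 0 0 0 0;255 0 0 0 0;255 0 0 0 0",
)

```text
t: 8.58
tool_pos: [0.504, 0.0283, 0.0154]
eef_rot: [0.0, 0.728, 0.686, 0.0]
ft_force: [0.2, -0.2, -1.8]
gripper_width: 0.025
```

>>> arm_command(
  moves="255 0 0 -0.1 0;255 0 0 0 0;255 0 0 0 0;255 0 0 0 0;255 0 0 0 0;255 0 0 0 0;255 0 0 0 0;255 0 0 0 0;255 0 0 0 0;255 0 0 0 0",
)

```text
t: 9.42
tool_pos: [0.5041, 0.0283, 0.0151]
eef_rot: [0.0, 0.728, 0.686, 0.0]
ft_force: [-2.6, 0.2, 7.2]
gripper_width: 0.0251
```

Contact with the floor (+7 N). I open slowly to part width and rise.

>>> arm_command(
  moves="225 0 0 0 0;205 0 0 0 0;185 0 0 0 0;165 0 0 0 0;145 0 0 0 0;125 0 0 0 0;110 0 0 0 0;110 0 0 0 0;110 0 0 0 0;110 0 0 0 0",
)

```text
t: 10.25
tool_pos: [0.5039, 0.0284, 0.0142]
eef_rot: [-0.0, 0.728, 0.686, -0.0]
ft_force: [-0.0, -0.8, -0.0]
gripper_width: 0.0488
```

>>> arm_command(
  moves="110 0 0 0.5 0;110 0 0 1 0;110 0 0 2 0;110 0 0 3 0;110 0 0 3 0;110 0 0 3 0;60 0 0 3 0;0 0 0 2 0;0 0 0 1 0;0 0 0 0 0",
)

```text
t: 11.08
tool_pos: [0.5057, 0.0285, 0.2024]
eef_rot: [0.002, 0.728, 0.686, 0.002]
ft_force: [0.6, 0.0, -0.0]
gripper_width: 0.0853
```

```bash
python3 - <<'E'
from h import *
st();b=robot.capture("scene");a=robot.capture("wrist")
b=cv2.resize(b[150:270,90:310],(512,279),interpolation=cv2.INTER_CUBIC)
cv2.imwrite("pics/w3.png",np.vstack([b,a[:300]])[:,:,::-1])
E
```

```text
t 11.08 tcp [0.5057 0.0285 0.2024] jaw ang -0.059 F [ 0.6  0.  -0. ] w 0.0853 q6 1.69
```

View pics/w3.png

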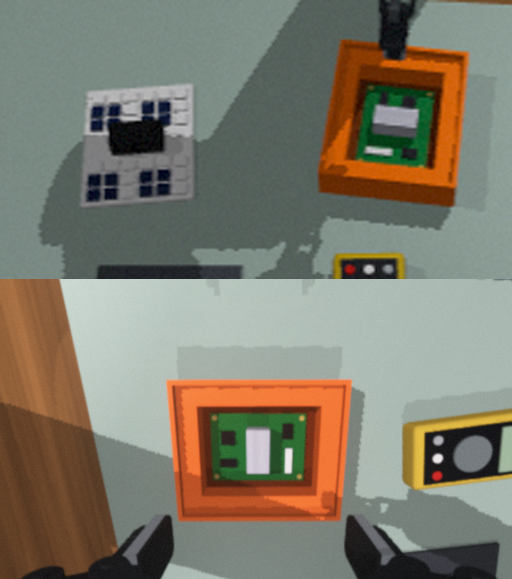

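The board lies flat and centred in the pocket (wrist pixel ~(258,447) of the composite). Next is the panel.

>>> arm_command(
  moves="0 0.3 -2 0 0.02;0 0.4 -3.2 0 0.025;0 0.4 -3.5 0 0.025;0 0.5 -3.5 0 0.025;0 0.5 -3.5 0 0.025;0 0.5 -3.5 0 0.025;0 0.5 -3.5 0 0.025;0 0.4 -3 0 0.02;0 0.3 -2.4 0 0.016;0 0.2 -1.2 0 0",
)

```text
t: 12.02
tool_pos: [0.5428, -0.2671, 0.1967]
eef_rot: [-0.002, 0.654, 0.756, -0.001]
ft_force: [-0.0, 1.7, -0.4]
gripper_width: 0.0855
```

>>> arm_command(
  moves="0 0 0 0 0;0 0 0 0 0;0 0 0 0 0;0 0 0 0 0;0 0 0 0 0;0 0 0 0 0;0 0 0 0 0;0 0 0 0 0;0 0 0 0 0;0 0 0 0 0",
)

```text
t: 12.85
tool_pos: [0.544, -0.2646, 0.1994]
eef_rot: [0.0, 0.653, 0.757, 0.0]
ft_force: [-0.4, -0.1, -0.9]
gripper_width: 0.0854
```

```bash
python3 - <<'E'
from h import *
import pickle
st();a=robot.capture("wrist");p=robot.camera_params("wrist");pickle.dump(p,open("w4.pkl","wb"))
cv2.imwrite("pics/w4.png",a[:,:,::-1])
E
```

```text
t 12.85 tcp [ 0.544  -0.2646  0.1994] jaw ang 0.147 F [-0.4 -0.1 -0.9] w 0.0854 q6 0.97
```

View pics/w4.png

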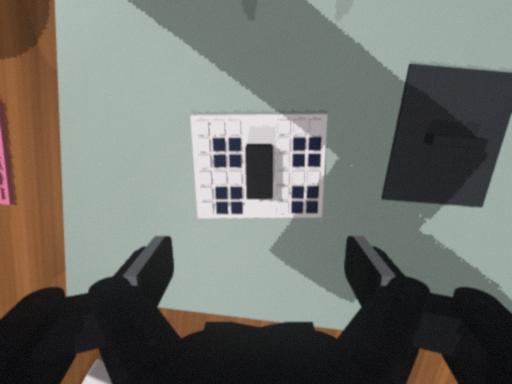

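The white panel's corners are at (191,114), (327,112), (322,217), (197,219). The block's top is at about (260,172).

```bash
python3 - <<'E'
from h import *
import pickle;p=pickle.load(open("w4.pkl","rb"))
print(pose(toworld(p,[(197,219),(191,114),(327,112),(322,217)],.006)))
print(pose(toworld(p,[(247,200),(246,144),(273,144),(272,200)],.032)))
E
```

```text
(array([ 0.5452, -0.2655]), 'long ang', np.float64(-2.979), 'len', np.float64(0.1543), np.float64(0.1264))
(array([ 0.5454, -0.2652]), 'long ang', np.float64(-2.995), 'len', np.float64(0.0285), np.float64(0.0629))
```

>>> arm_command(
  moves="0 0.1 -0.1 -2.5 0.01;0 0 0 -3.5 0;0 0 0 -3.5 0;0 0 0 -3.5 0;0 0 0 -2.5 0;0 0 0 -1.5 0;0 0 0 -1 0;0 0 0 -0.5 0;0 0 0 0 0;0 0 0 0 0",
)

```text
t: 13.73
tool_pos: [0.5457, -0.266, 0.0152]
eef_rot: [0.001, 0.649, 0.76, 0.0]
ft_force: [0.2, -0.5, -0.4]
gripper_width: 0.0852
```

>>> arm_command(
  moves="255 0 0 0 0;255 0 0 0 0;255 0 0 0 0;255 0 0 0 0;255 0 0 0 0;255 0 0 0 0;255 0 0 0 0;255 0 0 0 0;255 0 0 0 0;255 0 0 0 0",
  squeeze=60,
)

```text
t: 14.57
tool_pos: [0.5456, -0.266, 0.0151]
eef_rot: [0.001, 0.649, 0.76, 0.0]
ft_force: [0.4, 0.1, 5.5]
gripper_width: 0.0288
```

>>> arm_command(
  moves="255 0 0 0.5 0;255 0 0 1 0;255 0 0 2 0;255 0 0 2.5 0;255 0 0 2.5 0;255 0 0 2.5 0;255 0 0 2 0;255 0 0 1 0;255 0 0 0 0;255 0 0 0 0",
)

```text
t: 15.4
tool_pos: [0.5449, -0.2656, 0.1542]
eef_rot: [0.0, 0.649, 0.76, 0.0]
ft_force: [0.4, 0.1, -2.3]
gripper_width: 0.0284
```

>>> arm_command(
  moves="255 -0.3 2 0 -0.022;255 -0.4 3 0 -0.025;255 -0.4 3.5 0 -0.025;255 -0.5 3.5 0 -0.025;255 -0.5 3.5 0 -0.025;255 -0.5 3.5 0 -0.025;255 -0.5 3.5 0 -0.025;255 -0.4 3 0 -0.025;255 -0.3 2.5 0 -0.02;255 -0.2 1.3 0 0",
)

```text
t: 16.23
tool_pos: [0.5028, 0.03, 0.1523]
eef_rot: [-0.002, 0.727, 0.686, -0.001]
ft_force: [-0.3, -1.3, -1.8]
gripper_width: 0.0284
```

>>> arm_command(
  moves="255 0 0 0 0;255 0 0 0 0;255 0 0 0 0;255 0 0 0 0;255 0 0 0 0;255 0 0 0 0;255 0 0 0 0;255 0 0 0 0;255 0 0 0 0;255 0 0 0 0",
)

```text
t: 17.07
tool_pos: [0.505, 0.0272, 0.1544]
eef_rot: [0.0, 0.728, 0.686, 0.0]
ft_force: [0.1, -0.6, -2.9]
gripper_width: 0.0286
```

```bash
python3 - <<'E'
from h import *
import pickle
st();a=robot.capture("wrist");p=robot.camera_params("wrist");pickle.dump(p,open("w5.pkl","wb"))
cv2.imwrite("pics/w5.png",a[:,:,::-1])
E
```

```text
t 17.07 tcp [0.505  0.0272 0.1544] jaw ang -0.06 F [ 0.1 -0.6 -2.9] w 0.0286 q6 1.68
```

View pics/w5.png

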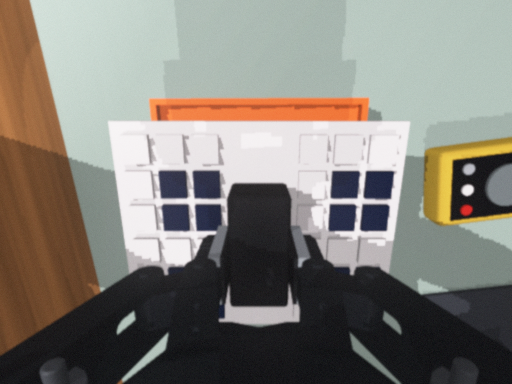

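The panel is held level over the housing. Its far corners are at (109,122) and (410,122), and the rim's far corners at (151,99) and (368,98).

```bash
python3 - <<'E'
from h import *
import pickle;p=pickle.load(open("w5.pkl","rb"))
for px,z,h in(([(150.5,99),(368.5,98)],.046,.076),([(109,122),(410,121.5)],.1454,.062)):
    W=toworld(p,px,z);d=W[1]-W[0];n=np.array([d[1],-d[0]])/np.linalg.norm(d);m=W.mean(0)
    print(np.linalg.norm(d).round(4),np.arctan2(d[1],d[0]).round(3),"c",(m+n*h).round(4))
E
```

```text
0.181 -0.056 c [0.5065 0.0269]
0.1545 -0.059 c [0.5061 0.027 ]
```

Aligned to under 1 mm. Lowering.

>>> arm_command(
  moves="255 0 0 -1 0;255 0 0 -2 0;255 0 0 -1.5 0;255 0 0 -1.3 0;255 0 0 -1 0;255 0 0 -1 0;255 0 0 -1 0;255 0 0 -0.7 0;255 0 0 -0.4 0;255 0 0 -0.1 0",
)

```text
t: 17.95
tool_pos: [0.5046, 0.0273, 0.0536]
eef_rot: [-0.0, 0.728, 0.686, -0.0]
ft_force: [0.3, 0.3, -2.5]
gripper_width: 0.0287
```

>>> arm_command(
  moves="255 0 0 -0.2 0;255 0 0 -0.1 0;255 0 0 0 0;255 0 0 0 0;255 0 0 0 0;255 0 0 0 0;255 0 0 0 0;255 0 0 0 0;255 0 0 0 0;255 0 0 0 0",
)

```text
t: 18.78
tool_pos: [0.505, 0.0273, 0.0513]
eef_rot: [0.0, 0.728, 0.686, 0.0]
ft_force: [0.2, -0.0, -1.8]
gripper_width: 0.0285
```

>>> arm_command(
  moves="255 0 0 -0.1 0;255 0 0 0 0;255 0 0 0 0;255 0 0 0 0;255 0 0 0 0;255 0 0 0 0;255 0 0 0 0;255 0 0 0 0;255 0 0 0 0;255 0 0 0 0",
)

```text
t: 19.62
tool_pos: [0.5051, 0.0273, 0.0511]
eef_rot: [0.0, 0.728, 0.686, 0.0]
ft_force: [-3.7, -0.2, 5.7]
gripper_width: 0.0287
```

Contact with the ledge at the expected height. I release and rise.

>>> arm_command(
  moves="220 0 0 0 0;200 0 0 0 0;180 0 0 0 0;160 0 0 0 0;140 0 0 0 0;120 0 0 0 0;105 0 0 0 0;105 0 0 0 0;105 0 0 0 0;105 0 0 0 0",
)

```text
t: 20.45
tool_pos: [0.5049, 0.0273, 0.0502]
eef_rot: [-0.0, 0.728, 0.686, -0.0]
ft_force: [-0.3, 0.1, 0.7]
gripper_width: 0.0505
```

>>> arm_command(
  moves="105 0 0 0.5 0;105 0 0 1 0;105 0 0 2 0;105 0 0 3 0;105 0 0 3 0;105 0 0 3 0;105 0 0 3 0;105 0 0 1 0;105 0 0 0 0;105 0 0 0 0",
)

```text
t: 21.28
tool_pos: [0.5053, 0.0274, 0.2158]
eef_rot: [0.0, 0.728, 0.686, 0.001]
ft_force: [0.0, -0.6, -0.6]
gripper_width: 0.0503
```

```bash
python3 - <<'E'
from h import *
import pickle
st();a=robot.capture("wrist");p=robot.camera_params("wrist");b=robot.capture("scene");pickle.dump(p,open("w6.pkl","wb"))
b=cv2.resize(b[150:250,200:320],(288,240),interpolation=cv2.INTER_CUBIC);b=cv2.copyMakeBorder(b,0,144,0,0,0)
cv2.imwrite("pics/w6.png",np.hstack([a,b])[:,:,::-1])
E
```

```text
t 21.28 tcp [0.5053 0.0274 0.2158] jaw ang -0.06 F [ 0.  -0.6 -0.6] w 0.0503 q6 1.68
```

View pics/w6.png

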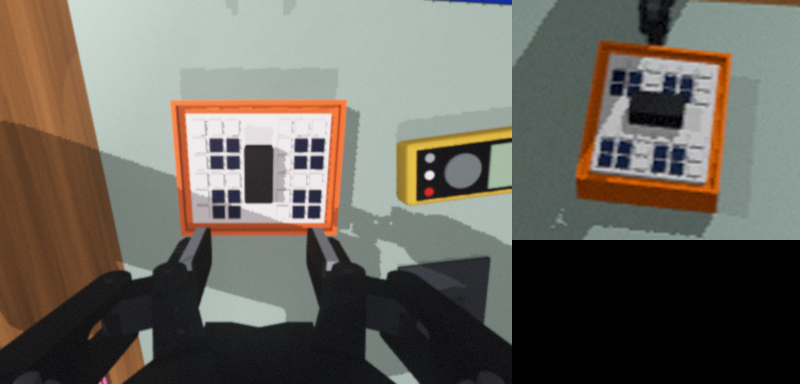

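The panel lies flat and centred in the recess: its edges (187–333, 113–223) sit inside the rim (172–346, 101–234) with an even gap. The gripper is clear, so I hand the job in.

```bash
python3 -c "
from rig import robot
print(robot.close_job())"
```

```text
the job is handed in; nothing more can be done
None
```

I laid the green board in the housing's pocket, then the white keypad panel on the ledge over it, and handed the job in at about 21 s. The hand-in gives no verdict, so I don't know the judged result.

- **Placing:** I lowered each part until the wrist force showed contact (about 6–7 N) within about 1 mm of the expected height. I then opened the fingers gradually and lifted clear.
- **Alignment:** Measured just before lowering, each part was within 2 mm and 0.01 rad of the housing. The panel's offset was under 1 mm.
- **Last pictures:** The board lay flat and centred in the pocket before the panel covered it. The panel now sits inside the rim with an even gap all round, and the gripper is clear.
- **Bystanders:** The arm never went near the blue board, grey cover or meter, but I did not re-measure their positions at the end.

No check failed or disagreed beyond about 3 mm between the top and wrist cameras.

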